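Slide the hob up to full power

ROBOT

A 7-joint arm with a two-finger parallel gripper is mounted at the origin on the work surface. World frame = base frame: x ahead of the robot, y to its left, z up, the work surface at z = 0. Lengths are in m, angles in rad, forces in N, time in s.
With the tool pointing down it reaches from about 0.4 to 0.85 m from the base axis. Payload 10.4 kg.
Tool frame: the origin (TCP) lies between the finger pads, 19 mm behind the fingertips; this is the grasp point; z points along the fingers, y is the line along which they close (so a half turn about z gives the same grasp; the last joint's range is limited). The gripper opens to 85 mm and grips with 20 to 120 N. Pads are 22 mm wide; open, the fingers measure 114 mm over their backs; the gripper's body (76 mm by 85 mm) begins 54 mm behind the grasp point. The pads swing forward as they close: fully open they stand 13 mm farther back than shut.
Start: joints at [1.228, 0.332, -0.065, 1.46, 0.022, 1.35, -0.088], TCP at [0.197, -0.593, 0.25] pointing down, gripper open.
Joint ranges: [-2.6, 2.6], [-0.5, 2.12], [-1.47, 1.34], [0.16, 2.42], [-1.27, 4.41], [0.06, 2.06], [-2.6, 2.6]. Speed limits (rad/s): [2.22, 2.22, 2.79, 2.79, 3.14, 3.14, 3.14].

INTERFACE

Orientations are given as a unit quaternion [x, y, z, w].
In Python, from workcell import get_obs, optics, workorder gives the robot as it stands.
- The arm moves only by the tool jog_arm, never from a script. Its argument "increments" is a list of rows, each a list of 7 numbers: the shift along the tool's x, y, z in m, then the turn, a rotation vector about the tool's x, y, z in rad, then the opening, from -1 (shut) to 1 (fully open). A call has 1 to 5 rows; each row is the pose to reach, as a shift and turn from the pose commanded when the call began, along the tool's axes at that moment; what a row does not reach only later rows make up. A row lasts 1/12 s, in which the tool goes at most 41.7 mm and 7.16 degrees, less where a joint would pass 70% of its speed; a pose out of reach is approached as far as the arm can. A call with a gripper value outside its range is refused whole. The fingers move at their own pace and stop on an object; "grip_force" is the grip in N (left out, the last holds). Time passes only in rows, so rows that repeat a pose let the fingers close. It gives the time, the measured TCP pose, the force, the opening and the grip force at its end, in the units of the state.
- get_obs(): the state, without advancing time (a new reading comes with each control period).
- optics.camera(name): name is "scene" or "side" or "wrist"; returns a dict with "color" (384x512x3 uint8, red, green, blue), "depth" (384x512 float32, m along the optical axis (not along the pixel's ray), 0 where there is no reading), "K" (3x3 intrinsics, pixels), "R" (3x3) and "t" (3): a world point X has camera coordinates R X + t. Camera axes: x right, y down, z forward; pixel columns grow to the right and rows downward; lengths in m; the calibration is good to about 2 mm. A picture is of the moment at which its call begins.
- workorder.hand_in(): hands the job in; it is judged then, once.
The state is a dict: "clock": time; "joint_pos": joint angles; "joint_velocities": joint speeds; "tau": joint torques, N m; "position": TCP position; "ee_rot": TCP orientation; "ft_force": force on the tool from outside, world axes, zero at the start; "torque": the same for the moment, N m; "grip_width": opening from 0.0 (shut) to 1.0 (fully open); "grasp_force": force on a finger pad.
Only numpy, scipy, OpenCV 4.12 (cv2) and the standard library are available. Lean on these libraries where they do the work, as an engineer would, in place of code of your own. Each camera call takes 0.05 s, during which the arm holds its last target. There are 200 camera calls.

TASK

Turn up the cooking zone that the saucepan stands on: with closed fingertips pointing down, press lightly on the narrow end of that zone's slide bar and run along the bar in one stroke, keeping it pressed without lifting off, to its widest end. Stay there and finish with the fingertips still lightly holding the bar down on the widest step. Leave the other zone's bar alone, and do not move or pick up the pan or anything else.

Things in the scene. Friction and masses are not known exactly. Their poses are not given: they have to be found in the camera images.
- hob: Portable two-zone induction hob, 340 x 580 mm, top 55 mm above the worktop, black with a steel rim; stands fixed on the worktop. Origin: centre of its underside; x points away from the robot (its back), y to its left, z up. Its place and yaw vary.
- zone_left (a point): Centre of the left (+y) cooking zone, on the hob's top: a thin printed ring of 196 mm diameter.
- zone_right (a point): Centre of the right (-y) cooking zone, likewise.
- bar_left (a joint): How far the left (+y) zone's slide bar is pressed, m: 0 up, 0.006 bottom. Aluminium, 150 mm long, in front of its zone; from above a stepped wedge of five 30 mm steps, 12, 17, 22, 27, 32 mm wide, narrow end inward, widest outward. Top face 8 mm above the hob's top. Sinks level on a spring wherever pressed (1 N starts it, 6 N at the bottom), feels a finger from 0.5 mm, rises when let go.
- bar_right (a joint): How far the right (-y) zone's slide bar is pressed, m: 0 up, 0.006 bottom. Aluminium, 150 mm long, in front of its zone; from above a stepped wedge of five 30 mm steps, 12, 17, 22, 27, 32 mm wide, narrow end inward, widest outward. Top face 8 mm above the hob's top. Sinks level on a spring wherever pressed (1 N starts it, 6 N at the bottom), feels a finger from 0.5 mm, rises when let go.
- bar_left_low (a point): On the top face of the left bar, at the centre of its narrowest step (15 mm from its inner end); axes as the hob's. The bar runs from here along the hob's +y.
- bar_left_high (a point): On the top face of the left bar, at the centre of its widest step (15 mm from its outer end), 120 mm from bar_left_low.
- bar_right_low (a point): On the top face of the right bar, at the centre of its narrowest step (15 mm from its inner end); axes as the hob's. The bar runs from here along the hob's -y.
- bar_right_high (a point): On the top face of the right bar, at the centre of its widest step (15 mm from its outer end), 120 mm from bar_right_low.
- saucepan: Steel saucepan, 144 mm across, 80 mm high, with one black handle reaching 208 mm from its centre, pointing roughly away from the robot, 90 mm high at most. Loose; stands on one of the two zones, which one varies. Origin: centre of its underside; x along the handle.
- bowl: Steel mixing bowl without a handle, 144 mm across at the rim, 60 mm high, parked on the other zone. Loose. Origin: centre of its underside.
- jar: Small spice jar, 32 mm across, 50 mm high, loose, standing on the hob between the narrow ends of the two bars (about 75 mm from each low point). Origin: centre of its underside.
- spoon: Wooden spoon, 170 mm long, loose, lying on the hob between the two zones. Origin: underside, near the middle of its length; x along it.
- mug: White mug, 80 mm across, 90 mm high, loose on the worktop right of the hob. Origin: centre of its underside.
- soap: Washing-up bottle, 60 mm across, 200 mm high, loose on the worktop left of the hob. Origin: centre of its underside.
- tumbler: Drinking glass, 68 mm across, 110 mm high, loose on the worktop left of the hob. Origin: centre of its underside.

How it is judged:
On the way, in this order (a step that is already met when the one before it is completed fails the run):
1. a fingertip presses the saucepan zone's bar at its narrowest step (((horizontal distance between saucepan and zone_left below 0.06 m and (value of joint bar_left above 0.0005 m and y of the grasp point in the frame of bar_left_low between -0.03 and 0.017 m and x of the grasp point in the frame of bar_left_low between -0.03 and 0.03 m and contact force between the fingers and hob above 0.3 N)) or (horizontal distance between saucepan and zone_right below 0.06 m and (value of joint bar_right above 0.0005 m and y of the grasp point in the frame of bar_right_low between -0.017 and 0.03 m and x of the grasp point in the frame of bar_right_low between -0.03 and 0.03 m and contact force between the fingers and hob above 0.3 N)))), for 0.1 s.
2. still pressing, the fingertip passes the middle of that bar (((horizontal distance between saucepan and zone_left below 0.06 m and (value of joint bar_left above 0.0005 m and y of the grasp point in the frame of bar_left_low between 0.045 and 0.075 m and x of the grasp point in the frame of bar_left_low between -0.03 and 0.03 m and contact force between the fingers and hob above 0.3 N)) or (horizontal distance between saucepan and zone_right below 0.06 m and (value of joint bar_right above 0.0005 m and y of the grasp point in the frame of bar_right_low between -0.075 and -0.045 m and x of the grasp point in the frame of bar_right_low between -0.03 and 0.03 m and contact force between the fingers and hob above 0.3 N)))), for 0.03 s.
3. still pressing, it reaches the widest step (((horizontal distance between saucepan and zone_left below 0.06 m and (value of joint bar_left above 0.0005 m and y of the grasp point in the frame of bar_left_low between 0.103 and 0.15 m and x of the grasp point in the frame of bar_left_low between -0.03 and 0.03 m and contact force between the fingers and hob above 0.3 N)) or (horizontal distance between saucepan and zone_right below 0.06 m and (value of joint bar_right above 0.0005 m and y of the grasp point in the frame of bar_right_low between -0.15 and -0.103 m and x of the grasp point in the frame of bar_right_low between -0.03 and 0.03 m and contact force between the fingers and hob above 0.3 N)))), for 0.1 s.
At the end, for the whole second after the job is handed in: The fingertips rest on the widest step of the bar of the zone the saucepan stands on (TCP at most 17 mm short of the step's centre and 30 mm past it along the bar, within 30 mm across it), the bar down by more than 0.5 mm, force between 0.3 and 15 N; every loose thing within 20 mm of where it began (((horizontal distance between saucepan and zone_left below 0.06 m and (value of joint bar_left above 0.0005 m and y of the grasp point in the frame of bar_left_low between 0.103 and 0.15 m and x of the grasp point in the frame of bar_left_low between -0.03 and 0.03 m and contact force between the fingers and hob above 0.3 N)) or (horizontal distance between saucepan and zone_right below 0.06 m and (value of joint bar_right above 0.0005 m and y of the grasp point in the frame of bar_right_low between -0.15 and -0.103 m and x of the grasp point in the frame of bar_right_low between -0.03 and 0.03 m and contact force between the fingers and hob above 0.3 N))) and contact force between the fingers and hob below 15 N and distance of each of saucepan, bowl, jar, spoon, mug, soap, tumbler from where it was at the start of the episode below 0.02 m); the arm keeps its last pose, push and grip.
It fails at once if the finger lifts off along the stroke: TCP less than 45 mm above the middle 60 mm of the saucepan zone's bar (within 20 mm across it) while the bar is up (less than 0.2 mm down) ((horizontal distance between saucepan and zone_left below 0.06 m and (y of the grasp point in the frame of bar_left_low between 0.03 and 0.09 m and x of the grasp point in the frame of bar_left_low between -0.02 and 0.02 m and z of the grasp point in the frame of bar_left_low below 0.045 m and value of joint bar_left below 0.0002 m)) or (horizontal distance between saucepan and zone_right below 0.06 m and (y of the grasp point in the frame of bar_right_low between -0.09 and -0.03 m and x of the grasp point in the frame of bar_right_low between -0.02 and 0.02 m and z of the grasp point in the frame of bar_right_low below 0.045 m and value of joint bar_right below 0.0002 m))).
It fails at once if the other zone's bar is pressed by more than 1 mm ((horizontal distance between saucepan and zone_left below 0.06 m and value of joint bar_right above 0.001 m) or (horizontal distance between saucepan and zone_right below 0.06 m and value of joint bar_left above 0.001 m)).
It fails at once if the fingers press on the hob or a bar with more than 25 N (contact force between the fingers and hob above 25 N).
It fails at once if a loose thing is lifted, carried or pushed more than 20 mm (distance of any of saucepan, bowl, jar, spoon, mug, soap, tumbler from where it was at the start of the episode above 0.02 m).
It also fails if it takes over 38 s, if anything falls off the work surface, if the arm or the gripper's body presses on something with over 40 N, if the wrist force passes 120 N, or if a joint passes its speed limit or range.

## Working session

There is one attempt and no reset: what is moved stays moved. The work goes in short steps, Python scripts to look and compute and a tool call to move; the robot and the scene stay as the last step left them, time stands still between calls to the robot, and variables do not carry over. Pictures are saved under pics/ and viewed, at most 10 in all, crops included, and the job is handed in when it is done.

Besides the shell and the picture viewer there is one more tool, called after "Call:" by a JSON object that holds its "op" and its "data". jog_arm: Moves the arm, as the interface text tells. Its arguments: {"type":"object","properties":{"increments":{"type":"array"},"grip_force":{"type":"number"}},"required":["increments"]}

```bash
mkdir -p pics; cat > h.py <<'E'
import numpy as np, cv2
from workcell import get_obs, optics, workorder
def snap(n):
    c=optics.camera(n); np.savez(f'pics/{n}.npz',**c); return c
def cloud(c):
    v,u=np.indices(c['depth'].shape); d=c['depth']; K=c['K']
    P=np.stack([(u-K[0,2])/K[0,0]*d,(v-K[1,2])/K[1,1]*d,d],-1)
    return (P-c['t'])@c['R']
def ray(c,u,v,z):
    d=c['R'].T@np.linalg.inv(c['K'])@np.array([u,v,1.]); o=-c['R'].T@c['t']
    return o+d*(z-o[2])/d[2]
E
python3 - <<'E'
from h import *
a=[]
for n in ['scene','side']:
    c=snap(n); cv2.imwrite(f'pics/{n}.png',cv2.resize(c['color'][:,:,::-1],(768,576)))
    print(n,-c['R'].T@c['t'],c['R'][2])
o=get_obs(); print(o['clock'],o['position'],o['ee_rot'],o['ft_force'])
E
```

```text
scene [1.3521898  0.66468903 0.69777834] [-0.64295357 -0.55921771 -0.52334143]
side [0.51648316 0.9426093  0.58459753] [ 0.0761545  -0.8646609  -0.49655012]
0.1 [ 0.19639111 -0.59302241  0.24929179] [ 9.87241307e-01  1.59230030e-01 -1.37398401e-04 -6.16322427e-04] [ 0.29603545 -0.26405352 -0.18833589]
```

View pics/scene.png

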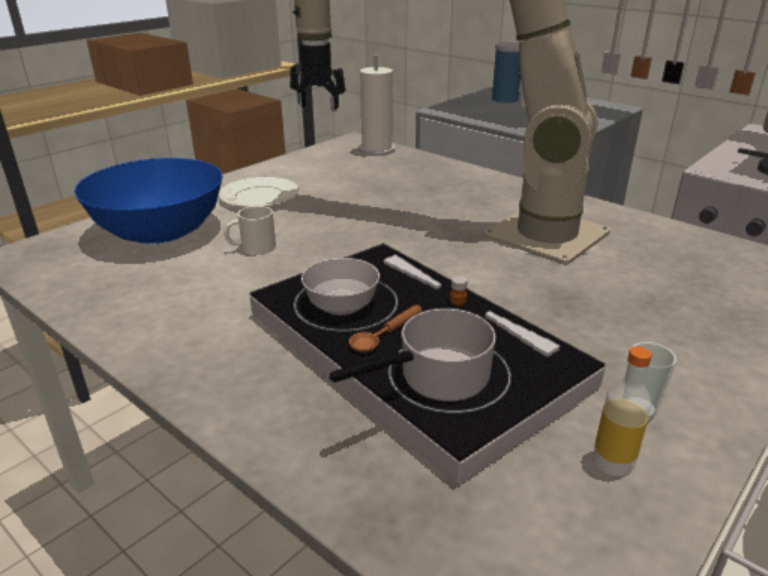

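View pics/side.png

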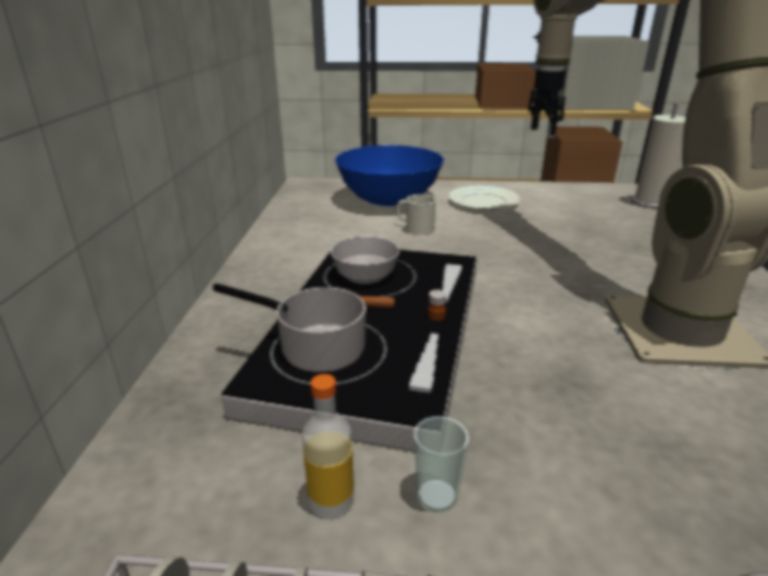

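The pan stands on the left (+y) zone. Its bar is at about (522,333) in the scene picture and (425,362) in the side picture; the right bar is at (412,271) and (452,282). Next I locate the bars by mask and ray casting.

```bash
python3 - <<'E'
from h import *
for n,seeds in [('scene',[(522,333),(412,271)]),('side',[(425,365),(452,282)])]:
    c=np.load(f'pics/{n}.npz'); g=cv2.cvtColor(c['color'],cv2.COLOR_RGB2GRAY)
    m=(g>120).astype(np.uint8)
    nl,lab,st,_=cv2.connectedComponentsWithStats(m,connectivity=4)
    for s,nm in zip(seeds,['left','right']):
        u,v=int(s[0]/1.5),int(s[1]/1.5); w=lab[v-3:v+4,u-3:u+4]; l=np.bincount(w[w>0]).argmax()
        vs,us=np.where(lab==l)
        P=np.array([ray(c,a,b,.063) for a,b in zip(us,vs)])[:,:2]
        (cx,cy),sz,ang=cv2.minAreaRect((P*1000).astype(np.float32))
        mu=P.mean(0); e=np.linalg.svd(P-mu,full_matrices=False)[2][0]; e*=np.sign(e[1]); t=(P-mu)@e
        print(n,nm,len(us),'rect',cx,cy,sz,ang,'dir',e,'ends',mu+e*t.min(),mu+e*t.max(),np.ptp(t))
        pc=cloud(c)[vs,us]; print('  depth z',np.median(pc[:,2]))
        q=(P-mu)@np.array([e[1],-e[0]])
        for k in range(5):
            s=(t>=t.min()+k*np.ptp(t)/5)&(t<=t.min()+(k+1)*np.ptp(t)/5); print('   w',np.ptp(q[s]).round(4),q[s].mean().round(4))
    pc=cloud(c); T=(pc[...,2]>.045)&(pc[...,2]<.062)&(pc[...,0]>.3)&(pc[...,0]<.9)&(abs(pc[...,1])<.5)
    print('hobtop rect',cv2.minAreaRect((pc[T][:,:2]*1000).astype(np.float32)), np.median(pc[T][:,2]))
E
```

```text
scene left 293 rect 496.72540283203125 218.42906188964844 (149.20281982421875, 32.500831604003906) 79.72395324707031 dir [0.15744695 0.98752745] ends [0.48618234 0.14454115] [0.50969325 0.29200462] 0.14932594299357
  depth z 0.06256899660709958
   w 0.0125 -0.0001
   w 0.0183 -0.0
   w 0.0239 0.0002
   w 0.0278 -0.0001
   w 0.0327 -0.0
scene right 185 rect 451.12030029296875 -58.15838623046875 (152.77615356445312, 32.097999572753906) 83.81432342529297 dir [0.15600581 0.98775614] ends [ 0.44181785 -0.13391745] [0.46567965 0.01716434] 0.15295454992141416
  depth z 0.06271246217407742
   w 0.0322 -0.0
   w 0.0284 0.0002
   w 0.0225 0.0001
   w 0.018 -0.0001
   w 0.0131 -0.0003
hobtop rect ((590.123779296875, -2.145263671875), (985.3724365234375, 351.0875244140625), 81.96277618408203) 0.05477523580502956
side left 365 rect 495.2659912109375 222.39239501953125 (149.13267517089844, 32.21761703491211) 79.92953491210938 dir [0.15754931 0.98751112] ends [0.48429126 0.14868772] [0.50780666 0.29608105] 0.14925737869537228
  depth z 0.06195910922731948
   w 0.0136 -0.0001
   w 0.0199 -0.0
   w 0.0247 0.0001
   w 0.0291 -0.0001
   w 0.0322 0.0002
side right 205 rect 456.86126708984375 -54.77996063232422 (153.30674743652344, 34.98507308959961) 75.01176452636719 dir [0.23922236 0.97096481] ends [ 0.43599585 -0.12877432] [0.47267519 0.02010119] 0.1533273989495921
  depth z 0.062150178718769135
   w 0.0333 0.0024
   w 0.0284 -0.0005
   w 0.0234 -0.0025
   w 0.0184 -0.0057
   w 0.035 0.0033
hobtop rect ((590.3873291015625, 4.9632568359375), (974.181640625, 367.7518005371094), 84.0839614868164) 0.05414586156330032
```

```bash
cat >> h.py <<'E'
from scipy.spatial.transform import Rotation as Rn
e=np.array([.1575,.9875,0]); LOW=np.array([.4876,.1614,.063]); HIGH=LOW+.12*e
def delta(target,yaw=np.arctan2(.9875,.1575)):
    o=get_obs(); R=Rn.from_quat(o['ee_rot']); T=Rn.from_euler('z',yaw)*Rn.from_euler('x',np.pi)
    return R.inv().apply(np.array(target)-o['position']).round(4),(R.inv()*T).as_rotvec().round(4)
def rel():
    o=get_obs(); p=o['position']-LOW
    print(round(o['clock'],2),o['position'].round(4),'along',(p@e).round(4),'across',(p@[.9875,-.1575,0]).round(4),'tip z',round(o['position'][2]-.019,4),'F',o['ft_force'].round(2),o['grip_width'],'q',np.round(o['joint_pos'],2))
E
python3 - <<'E'
from h import *
rel(); print(HIGH)
print(delta([.42,-.25,.25])); print(delta([.4876,.1614,.18]))
c=np.load('pics/side.npz'); P=cloud(c)
for nm,(u,v) in dict(soap=(328,470),tumbler=(440,490),panfront=(364,325),jar=(438,298)).items():
    print(nm,P[int(v/1.5),int(u/1.5)].round(3))
E
```

```text
0.1 [ 0.1964 -0.593   0.2493] along -0.7909 across -0.1687 tip z 0.2303 F [ 0.3  -0.26 -0.19] 0.9992400745260073 q [ 1.23  0.33 -0.06  1.46  0.02  1.35 -0.09]
[0.5065 0.2799 0.063 ]
(array([ 0.3201, -0.2553, -0.0004]), array([-1.2000e-03, -6.0000e-04, -1.0928e+00]))
(array([ 0.5136, -0.6245,  0.07  ]), array([-1.2000e-03, -6.0000e-04, -1.0928e+00]))
soap [0.615 0.491 0.091]
tumbler [0.48  0.47  0.045]
panfront [0.516 0.943 0.585]
jar [0.478 0.088 0.103]
```

Call:
{"op": "jog_arm", "data": {"increments": [[0.032,-0.0255,0,0,0,-0.11,-1],[0.064,-0.051,0,0,0,-0.22,-1],[0.096,-0.0765,0,0,0,-0.33,-1],[0.128,-0.102,0,0,0,-0.44,-1],[0.16,-0.1275,0,0,0,-0.55,-1]]}}

```text
clock: 0.52
position: [0.3089, -0.42, 0.2497]
ee_rot: [0.906, 0.424, -0.0, -0.0]
ft_force: [1.0, -0.4, -0.2]
grip_width: 0.303
grasp_force: 0.0
```

```bash
python3 -c "
from h import *
rel(); print(delta([.42,-.25,.25]))"
```

```text
0.52 [ 0.3089 -0.42    0.2497] along -0.6023 across -0.0849 tip z 0.2307 F [ 1.   -0.41 -0.17] 0.30267841760286784 q [ 1.08  0.12 -0.25  1.72  0.03  1.31  0.13]
(array([ 0.2018, -0.0237, -0.0003]), array([-5.000e-04,  0.000e+00, -5.375e-01]))
```

Call:
{"op": "jog_arm", "data": {"increments": [[0.04,-0.005,0,0,0,-0.11,-1],[0.08,-0.01,0,0,0,-0.22,-1],[0.12,-0.015,0,0,0,-0.33,-1],[0.16,-0.02,0,0,0,-0.44,-1],[0.2,-0.024,0,0,0,-0.54,-1]]}}

```text
clock: 0.93
position: [0.4194, -0.2518, 0.25]
ee_rot: [0.76, 0.65, -0.0, 0.0]
ft_force: [0.8, 0.3, 0.2]
grip_width: 0.003
grasp_force: 0.0
```

```bash
python3 -c "
from h import *
rel(); print(delta([.4876,.1614,.18]))"
```

```text
0.93 [ 0.4194 -0.2518  0.25  ] along -0.4187 across -0.0023 tip z 0.231 F [0.79 0.25 0.15] 0.002697796509510554 q [ 0.89  0.06 -0.45  1.79  0.03  1.3   0.27]
(array([0.4188, 0.0034, 0.0698]), array([-0.0002,  0.0003,  0.0026]))
```

Call:
{"op": "jog_arm", "data": {"increments": [[0.041,0,0,0,0,0,-1],[0.082,0.001,0,0,0,0,-1],[0.123,0.001,0,0,0,0,-1],[0.164,0.001,0,0,0,0,-1],[0.205,0.002,0,0,0,0,-1]]}}

```text
clock: 1.35
position: [0.4534, -0.0497, 0.2499]
ee_rot: [0.762, 0.648, -0.0, 0.0]
ft_force: [1.4, -0.5, -0.1]
grip_width: -0.0
grasp_force: 0.0
```

Call:
{"op": "jog_arm", "data": {"increments": [[0.041,0,0,0,0,0,-1],[0.082,0.001,0.01,0,0,0,-1],[0.123,0.001,0.025,0,0,0,-1],[0.164,0.001,0.035,0,0,0,-1],[0.205,0.002,0.045,0,0,0,-1]]}}

```text
clock: 1.77
position: [0.4877, 0.1486, 0.2053]
ee_rot: [0.762, 0.648, -0.0, 0.0]
ft_force: [1.3, -0.5, 0.4]
grip_width: -0.001
grasp_force: 0.0
```

```bash
python3 -c "
from h import *
rel(); print(delta(LOW+[0,0,.039]))
c=snap('wrist');a=c['color'][:,:,::-1]
b=snap('side');b=b['color'][:,:,::-1][150:300,180:380]
cv2.imwrite('pics/w1.png',np.hstack([cv2.resize(a,(400,300)),cv2.resize(b,(400,300))]))"
```

```text
1.77 [0.4877 0.1486 0.2053] along -0.0127 across 0.0021 tip z 0.1863 F [ 1.33 -0.49  0.42] -0.0007380326925716083 q [ 0.39  0.2  -0.86  1.79  0.16  1.23 -0.67]
(array([ 0.0127, -0.0022,  0.1033]), array([ 0.0003,  0.0004, -0.0035]))
```

View pics/w1.png

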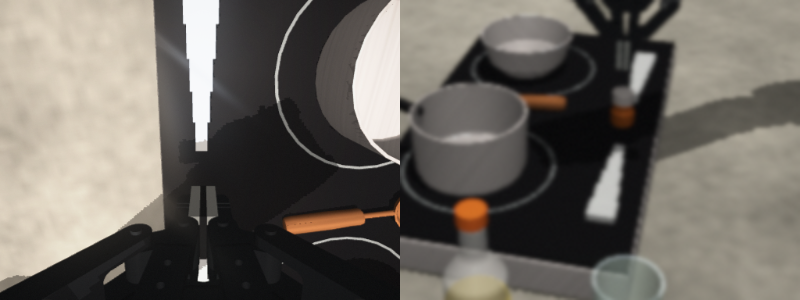

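The wrist view shows the bar's narrow end at about (202,150) in the half-size picture, in line with the shut fingertips at (203,190), and nothing in the way. I refine the bar pose from this close view.

```bash
python3 -c "
from h import *
c=np.load('pics/wrist.npz'); g=cv2.cvtColor(c['color'],cv2.COLOR_RGB2GRAY)
print(-c['R'].T@c['t'])
n,lab,st,_=cv2.connectedComponentsWithStats((g>150).astype(np.uint8),connectivity=4)
l=lab[100,258]; vs,us=np.where(lab==l); print(st[l])
for r in (0,30,60,100,130,160,185):
    s=us[vs==r]
    if len(s): print(r,ray(c,s.min(),r,.063)[:2].round(4),ray(c,s.max()+1,r,.063)[:2].round(4))
v=vs.max(); print('end',v,ray(c,us[vs==v].mean(),v+1,.063)); rel()
print(delta(LOW+[0,0,.039]))
"
```

```text
[0.49939703 0.21989414 0.33028055]
[ 234    0   46  193 5854]
0 [0.4914 0.2838] [0.523  0.2787]
30 [0.4887 0.265 ] [0.5202 0.2599]
60 [0.4872 0.245 ] [0.5145 0.2406]
100 [0.4852 0.2169] [0.5082 0.2132]
130 [0.4844 0.1945] [0.5018 0.1917]
160 [0.4835 0.1711] [0.4959 0.169 ]
185 [0.4809 0.1509] [0.492  0.1491]
end 192 [0.48493435 0.14342374 0.063     ]
1.87 [0.4864 0.1538 0.2043] along -0.0077 across -0.0 tip z 0.1853 F [-0.85 -0.91  0.16] 0.001993894279227366 q [ 0.39  0.2  -0.86  1.78  0.16  1.23 -0.67]
(array([0.0074, 0.0004, 0.1023]), array([-0.0031, -0.0029,  0.006 ]))
```

Call:
{"op": "jog_arm", "data": {"increments": [[0.003,0,0.03,0,0,0,-1],[0.006,0,0.06,0,0,0,-1],[0.006,0,0.09,0,0,0,-1],[0.006,0,0.1,0,0,0,-1],[0.006,0,0.1,0,0,0,-1]]}}

```text
clock: 2.28
position: [0.4874, 0.1521, 0.1036]
ee_rot: [0.762, 0.648, -0.002, -0.001]
ft_force: [-1.2, -0.8, 0.1]
grip_width: 0.0
grasp_force: 0.0
```

```bash
python3 -c "
from h import *
rel(); c=snap('side')['color'][:,:,::-1][150:300,180:380]; a=snap('wrist')['color'][:,:,::-1]
rel();cv2.imwrite('pics/w2.png',np.hstack([cv2.resize(a,(400,300)),cv2.resize(c,(400,300))]))"
```

```text
2.28 [0.4874 0.1521 0.1036] along -0.0093 across 0.0012 tip z 0.0846 F [-1.17 -0.75  0.11] 0.00035003985681023064 q [ 0.33  0.33 -0.82  1.89  0.28  1.04 -0.77]
2.38 [0.4894 0.1529 0.1069] along -0.0081 across 0.0031 tip z 0.0879 F [0.52 0.45 0.67] -0.0027489185246587023 q [ 0.33  0.33 -0.82  1.88  0.28  1.04 -0.77]
```

View pics/w2.png

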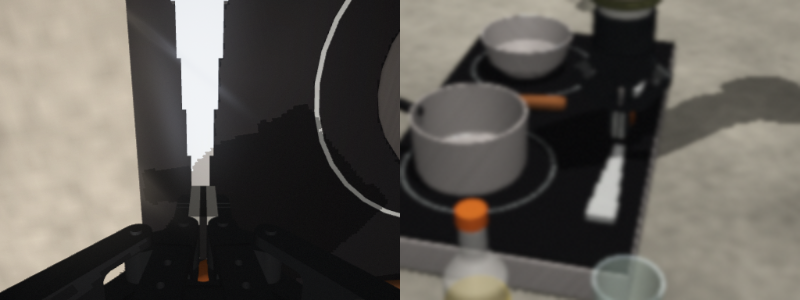

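The fingertips sit centred over the bar's narrow end (wrist view (202,190)). I descend with small steps.

Call:
{"op": "jog_arm", "data": {"increments": [[0.007,0,0.01,0,0,0,-1],[0.007,0,0.017,0,0,0,-1],[0.007,0,0.019,0,0,0,-1],[0.007,0,0.019,0,0,0,-1],[0.007,0,0.019,0,0,0,-1]]}}

```text
clock: 2.8
position: [0.4904, 0.1596, 0.0875]
ee_rot: [0.762, 0.648, 0.0, 0.0]
ft_force: [0.2, 1.0, 0.5]
grip_width: -0.0
grasp_force: 0.0
```

```bash
python3 -c "
from h import *
rel()"
```

```text
2.8 [0.4904 0.1596 0.0875] along -0.0014 across 0.0031 tip z 0.0685 F [0.22 1.03 0.5 ] -0.0002713128551153833 q [ 0.3   0.37 -0.81  1.89  0.31  1.01 -0.8 ]
```

Call:
{"op": "jog_arm", "data": {"increments": [[0.001,-0.001,0.002,0,0,0,-1],[0.001,-0.002,0.004,0,0,0,-1],[0.001,-0.002,0.006,0,0,0,-1],[0.001,-0.002,0.006,0,0,0,-1],[0.001,-0.002,0.006,0,0,0,-1]]}}

```text
clock: 3.22
position: [0.4882, 0.1612, 0.0809]
ee_rot: [0.762, 0.648, -0.0, -0.0]
ft_force: [-0.8, 0.5, 2.2]
grip_width: 0.0
grasp_force: 0.9
```

Call:
{"op": "jog_arm", "data": {"increments": [[0,0,0.001,0,0,0,-1],[0,0,0.002,0,0,0,-1],[0,0,0.002,0,0,0,-1],[0,0,0.002,0,0,0,-1]]}}

```text
clock: 3.55
position: [0.4883, 0.1612, 0.0789]
ee_rot: [0.762, 0.648, 0.0, 0.0]
ft_force: [-1.0, 0.8, 2.8]
grip_width: 0.003
grasp_force: 1.7
```

```bash
python3 -c "
from h import *
rel()"
```

```text
3.55 [0.4883 0.1612 0.0789] along -0.0001 across 0.0007 tip z 0.0599 F [-1.03  0.85  2.8 ] 0.002998236840879028 q [ 0.3   0.38 -0.81  1.9   0.32  1.   -0.81]
```

Bar is down about 3 mm at 2.8 N. Now the stroke.

Call:
{"op": "jog_arm", "data": {"increments": [[0.006,0,0,0,0,0,-1],[0.014,0,0,0,0,0,-1],[0.022,0,0,0,0,0,-1],[0.03,0,0,0,0,0,-1],[0.036,0,0,0,0,0,-1]]}}

```text
clock: 3.97
position: [0.4942, 0.198, 0.0789]
ee_rot: [0.761, 0.648, 0.0, -0.0]
ft_force: [-0.8, -2.2, 3.1]
grip_width: 0.005
grasp_force: 1.7
```

```bash
python3 -c "
from h import *
rel()"
```

```text
3.97 [0.4942 0.198  0.0789] along 0.0372 across 0.0007 tip z 0.0599 F [-0.78 -2.17  3.09] 0.0047626422157415055 q [ 0.22  0.42 -0.8   1.86  0.35  1.02 -0.89]
```

Call:
{"op": "jog_arm", "data": {"increments": [[0.008,0,0,0,0,0,-1],[0.016,0,0,0,0,0,-1],[0.024,0,0,0,0,0,-1],[0.032,0,0,0,0,0,-1],[0.04,0,0,0,0,0,-1]]}}

```text
clock: 4.38
position: [0.5005, 0.2369, 0.0788]
ee_rot: [0.762, 0.648, -0.0, 0.0]
ft_force: [-0.0, -2.3, 4.1]
grip_width: 0.001
grasp_force: 1.8
```

Call:
{"op": "jog_arm", "data": {"increments": [[0.008,0,0,0,0,0,-1],[0.018,0,0,0,0,0,-1],[0.028,0,0,0,0,0,-1],[0.038,0,0,0,0,0,-1],[0.045,0,0,0,0,0,-1]]}}

```text
clock: 4.8
position: [0.5077, 0.2822, 0.0789]
ee_rot: [0.761, 0.648, 0.0, -0.0]
ft_force: [-0.0, -2.2, 2.8]
grip_width: 0.0
grasp_force: 1.7
```

Call:
{"op": "jog_arm", "data": {"increments": [[0.002,0,0,0,0,0,-1],[0.002,0,0,0,0,0,-1],[0.002,0,0,0,0,0,-1],[0.002,0,0,0,0,0,-1]]}}

```text
clock: 5.13
position: [0.508, 0.283, 0.0791]
ee_rot: [0.762, 0.648, 0.001, -0.0]
ft_force: [-0.3, 2.9, 3.6]
grip_width: 0.003
grasp_force: 1.6
```

```bash
python3 -c "
from h import *
rel(); a=snap('scene')['color'][:,:,::-1][150:330,160:460]; c=snap('side')['color'][:,:,::-1][130:310,150:390]
rel();cv2.imwrite('pics/w3.png',np.hstack([cv2.resize(a,(400,300)),cv2.resize(c,(400,300))]))"
```

```text
5.13 [0.508  0.283  0.0791] along 0.1233 across 0.001 tip z 0.0601 F [-0.27  2.93  3.55] 0.002697349448064056 q [ 0.04  0.52 -0.79  1.73  0.41  1.07 -1.04]
5.23 [0.508  0.2827 0.079 ] along 0.123 across 0.0011 tip z 0.06 F [0.2  2.2  4.07] 0.0013102462648832782 q [ 0.04  0.52 -0.79  1.73  0.41  1.07 -1.04]
```

View pics/w3.png

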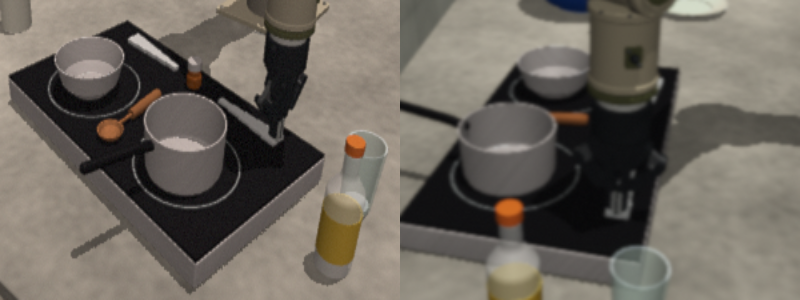

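The fingertips rest on the widest step of the left bar, at (275,135) in the left half of the picture. About 3 mm down at 3–4 N, with everything else standing where it was. I hand in.

```bash
python3 -c "
from h import *
print(workorder.hand_in())"
```

```text
the job is handed in; nothing more can be done
None
```

I ran the saucepan's (left) zone bar from its narrow end to its widest step in one pressed stroke and handed the job in at about 5 s with the fingertips holding it about 3 mm down at 3–4 N; nothing else had visibly moved, and the hand-in returned no verdict.

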